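Press the milk frother and the brush home in the travel case

TASK

Pack the travel case: pick up the red milk frother and lay it in its matching cutout in the black insert, then press it past the spring nubs until it bottoms out firmly on the cushioned rest beneath, at whatever height that is set. The blue brush only lies loosely on its own cutout: press it home the same way. Both must end level; feel for the bottom (20 to 30 N), never push with 45 N or more, let go, and leave the cups, shaker, syrup bottle and jug alone.

Things in the scene. Friction and masses are not known exactly. Their poses are not given: they have to be found in the camera images.
- frother_center (a point): Centre of the red milk frother's handle, 13 mm above its underside; starts flat on the counter. x towards the whisk, z up. Handle 110 mm long (x -55 to +55), 34 wide, 26 high: flat top, rounded sides and ends; its middle 40 mm is a black grip band with vertical sides 34 mm apart, from 9 mm above the underside to the top. Thin shaft and 24 mm steel whisk reach to x = +133. 0.16 kg, balanced here.
- brush_center (a point): Centre of the blue brush's handle, 13 mm above its underside. x towards the bristles, z up. Handle 110 mm long (x -55 to +55), 34 wide, 26 high: flat top, rounded sides and ends; its middle 40 mm is a grey band with vertical sides 34 mm apart, from 9 mm above the underside to the top. Head 26 mm wide, to x = +121. Starts loose on the nubs of its cutout, in line, about 14 mm above its mean home.
- frother_home (a point): Where the frother's centre lies when home, on average: 6.5 mm below the insert's face; the true height is up to 5 mm higher or lower, set by the hidden rest. x towards the whisk end of the cutout, z up. Handle cutout 115 x 38 mm (2 to 2.5 mm play each side), then a 16 mm wide channel and a pocket for the whisk. Home, the handle's top stands 2 to 10.5 mm above the face.
- brush_home (a point): Where the brush's centre lies when home, on average: 6.5 mm below the insert's face; the true height is up to 5 mm higher or lower, set by the hidden rest. Same axes as the case; the brush lies with its bristles towards this frame's -x. Handle cutout 115 x 38 mm. Home, the handle's top stands 2 to 10.5 mm above the face.
- case_face (a point): Centre of the flat top face of the rigid black insert, 32 mm above the counter, in a grey case 266 x 186 mm fixed to the counter, its walls 2 mm lower than the face. x along the two orange-floored cutouts, y from the brush's cutout to the frother's (85 mm apart).
- frother: The same frother; origin in the middle of the handle's underside (13 mm under frother_center), same axes.
- brush: The same brush; origin in the middle of the handle's underside (13 mm under brush_center), same axes.
- case: Same case, origin on the counter. Four white spring nubs per cutout (10 mm balls, 34 mm either side of its centre, standing 3 mm above the face) stick 4.5 mm out of its side walls. A laid tool stops on them, underside about 6 mm below the face; passing takes 10 to 15 N at each end or up to 30 N mid-handle. Fingers on its sides would meet the face: let go, push on top with closed fingers.
- cups: Bystander: stack of white paper cups, 84 mm across, 120 mm high, upright; origin under its centre. Leave it alone.
- shaker: Bystander: steel topping shaker with a black perforated cap, 66 mm across, 115 mm high; origin under its centre. Leave it alone.
- syrup: Bystander: amber syrup bottle with a white pump, 72 mm across, 295 mm high; origin under its centre. Leave it alone.
- jug: Bystander: steel milk jug with a handle, 84 mm across, 100 mm high; origin under its centre. Leave it alone.
- frother_rest: Base of the cushioned rest (orange pad 100 x 24 mm) on the floor of the frother's cutout, under the handle. The base says nothing of the pad's height, which varies by 9 mm from one time to the next. The pad is stiff, 30 N per mm: reaching it is felt as a sudden steep rise of force. Pressed on it with 20 N or more, the tool stays there, held by the nubs.
- brush_rest: Base of the cushioned rest (orange pad 100 x 24 mm) on the floor of the brush's cutout, under the handle. The base says nothing of the pad's height, which varies by 9 mm from one time to the next. The pad is stiff, 30 N per mm: reaching it is felt as a sudden steep rise of force. Pressed on it with 20 N or more, the tool stays there, held by the nubs.
Not all that is in view belongs to the job. What is shaped like the brush but green is not meant.

How it is judged:
At the end, for the whole second after the job is handed in: Frother and brush each lie in their own cutout, bearing on its cushioned rest with over 0.5 N: centre within 6 mm horizontally and 6.5 mm below to 6 mm above the mean home point, level to 0.06 rad, in line to 0.1 rad, released and at rest (horizontal distance between frother_center and frother_home below 0.006 m and z of frother_center in the frame of frother_home between -0.0065 and 0.006 m and angle between the z axis of each of frother_center, brush_center and the z axis of case_face, either way round below 0.06 rad and angle between the x axis of each of frother_center, brush_center and the x axis of case_face, either way round below 0.1 rad and contact force between frother and frother_rest above 0.5 N and linear speed of each of frother, brush below 0.01 m/s and horizontal distance between brush_center and brush_home below 0.006 m and z of brush_center in the frame of brush_home between -0.0065 and 0.006 m and contact force between brush and brush_rest above 0.5 N); the robot touches nothing.
It fails at once if a bystander (cups, shaker, syrup bottle or jug) was moved by more than 30 mm (distance of any of cups, shaker, syrup, jug from where it was at the start of the episode above 0.03 m).
It fails at once if the frother, pressed in, was pushed with more than 45 N (contact force between the fingers and frother above 45 N and z of frother_center in the frame of frother_home below 0.006 m and horizontal distance between frother_center and frother_home below 0.006 m).
It fails at once if the brush, pressed in, was pushed with more than 45 N (contact force between the fingers and brush above 45 N and z of brush_center in the frame of brush_home below 0.006 m and horizontal distance between brush_center and brush_home below 0.006 m).
It also fails if it takes over 67 s, if anything falls off the work surface, if the arm or the gripper's body presses on something with over 40 N, if the wrist force passes 120 N, or if a joint passes its speed limit or range.

ROBOT

A 7-joint arm with a two-finger parallel gripper is mounted at the origin on the work surface. World frame = base frame: x ahead of the robot, y to its left, z up, the work surface at z = 0. Lengths are in m, angles in rad, forces in N, time in s.
With the tool pointing down it reaches from about 0.4 to 0.85 m from the base axis. Payload 10.4 kg.
Tool frame: the origin (TCP) lies midway between the tips of the shut fingers; the grasp point (between the pads) lies 19 mm behind it; z points along the fingers, x is the direction in which the jaws open and shut, and the axes are right-handed (so a half turn about z gives the same grasp; the last joint's range is limited). The gripper opens to 85 mm and grips with 20 to 120 N. Pads are 22 mm wide; open, the fingers measure 114 mm over their backs; the gripper's body (76 mm by 85 mm) begins 54 mm behind the grasp point. The pads swing forward as they close: fully open they stand 13 mm farther back than shut.
Start: joints at [-1.347, 0.332, -0.065, 1.46, 0.022, 1.35, -0.088], TCP at [0.153, 0.606, 0.231] pointing down, gripper open.
Joint ranges: [-2.6, 2.6], [-0.5, 2.12], [-1.47, 1.34], [0.16, 2.42], [-1.27, 4.41], [0.06, 2.06], [-2.6, 2.6]. Speed limits (rad/s): [2.22, 2.22, 2.79, 2.79, 3.14, 3.14, 3.14].

INTERFACE

Orientations are given as a unit quaternion [x, y, z, w].
In Python, from workcell import telemetry, eyes, order gives the robot as it stands.
- The arm moves only by the tool servo_tool, never from a script. Its argument "deltas" is a list of rows, each a list of 3 entries, a list of its own where there are three numbers: the shift along the tool's x, y, z in cm, then the turn about the tool's z in rad, then the finger opening in cm, from 0 to 8.54. A call has 1 to 12 rows; each row shifts and turns the pose as measured when the row begins, along the tool's axes as they then stand; what a row does not reach is not made up. A row lasts 1/12 s, in which the tool goes at most 41.7 mm and 7.16 degrees, less where a joint would pass 70% of its speed; a pose out of reach is approached as far as the arm can. A call is refused whole if a number of a shift passes 4.17 or a number of a turn 0.125, either way. A call with a gripper value outside its range is refused whole. The fingers move at their own pace and stop on an object; "force" is the grip in N (left out, the last holds). Time passes only in rows, so rows that do not move let the fingers close. It gives the time, the measured TCP pose, the force and the opening at its end, in the units of the state.
- telemetry.get_obs(): the state, without advancing time (a new reading comes with each control period).
- eyes.camera(name): name is "side" or "top"; returns (picture, depth): 384x512x3 uint8, blue, green, red; 384x512 float32, m along the optical axis (not along the pixel's ray), 0 where there is no reading.
- eyes.calibration(name): a dict with "fx", "fy", "cx", "cy" (pixels), "rvec" (rotation vector, rad) and "tvec" (3), from world to camera coordinates, as OpenCV has them. Camera axes: x right, y down, z forward; pixel columns grow to the right and rows downward; lengths in m; the calibration is good to about 2 mm. A picture is of the moment at which its call begins. calibration takes no time and is no camera call.
- order.hand_in(): hands the job in, once; it reports no verdict.
The state is a dict: "clock": time; "joint_pos": joint angles; "joint_velocities": joint speeds; "tau": joint torques, N m; "position": TCP position; "ee_rot": TCP orientation; "ft_force": force on the tool from outside, world axes, zero at the start; "torque": the same for the moment, N m; "grip_width": opening from 0.0 (shut) to 1.0 (fully open).
Only numpy, scipy, OpenCV 4.12 (cv2) and the standard library are available. Lean on these libraries where they do the work, as an engineer would, in place of code of your own. Each camera call takes 0.05 s, during which the arm holds its last target. There are 200 camera calls.

## Working session

There is one attempt and no reset: what is moved stays moved. The work goes in short steps, Python scripts to look and compute and a tool call to move; the robot and the scene stay as the last step left them, time stands still between calls to the robot, and variables do not carry over. Pictures are saved under pics/ and viewed, about 8 in all and at most 12, crops included, and the job is handed in when it is done.

Besides the shell and the picture viewer there is one more tool, called after "Call:" by a JSON object that holds its "fn" and its "kwargs". servo_tool: Moves the arm, as the interface text tells. Its arguments: {"type":"object","properties":{"deltas":{"type":"array"},"force":{"type":"number"}},"required":["deltas"]}

```bash
mkdir -p pics; cat > h.py <<'E'
import numpy as np,cv2
from workcell import telemetry,eyes,order
def cam(n):
    p,d=eyes.camera(n);c=eyes.calibration(n)
    K=np.array([[c['fx'],0,c['cx']],[0,c['fy'],c['cy']],[0,0,1.]])
    R=cv2.Rodrigues(np.array(c['rvec'],float))[0];t=np.array(c['tvec'],float).ravel()
    return p,d,K,R,t
def plane(uv,z,K,R,t):
    uv=np.atleast_2d(uv).astype(float)
    r=(R.T@np.linalg.inv(K)@np.c_[uv,np.ones(len(uv))].T).T
    o=-R.T@t
    return o+r*((z-o[2])/r[:,2])[:,None]
def cloud(d,K,R,t):
    v,u=np.indices(d.shape)
    pc=np.stack([(u-K[0,2])/K[0,0]*d,(v-K[1,2])/K[1,1]*d,d],-1)
    return (pc-t)@R
E
python3 - <<'E'
from h import *
for n in('top','side'):
    p,d,K,R,t=cam(n);cv2.imwrite(f'pics/{n}0.png',p);np.savez(f'{n}0.npz',p=p,d=d,K=K,R=R,t=t)
    print(n,-R.T@t,R[2])
print(telemetry.get_obs())
E
```

```text
top [0.34045593 0.0083447  1.51627862] [ 0.19447114 -0.01487468 -0.98079545]
side [0.47006145 0.71174184 0.94654012] [ 0.13300382 -0.63187551 -0.76357273]
{'clock': 0.1, 'joint_pos': array([-1.34660079,  0.33277046, -0.06467217,  1.46085575,  0.02160822,
        1.34987473, -0.08849639]), 'joint_velocities': array([ 0.00165049, -0.00221091,  0.00145853, -0.00237025, -0.00049337,
        0.00097929, -0.00024992]), 'tau': array([ 1.73309643e-03, -6.26742768e+01,  4.92954638e-02, -3.92421091e+01,
        1.62633456e-02,  7.07076179e-03, -2.33086843e-05]), 'position': array([0.15262776, 0.60574201, 0.23062003]), 'ee_rot': array([ 7.88764557e-01,  6.14695133e-01, -4.55476616e-04,  4.00394734e-04]), 'ft_force': array([-0.22836999,  0.22848369,  0.01757983]), 'torque': array([-0.03760754, -0.01279392, -0.02896096]), 'grip_width': 1.002559888430017}
```

View pics/top0.png

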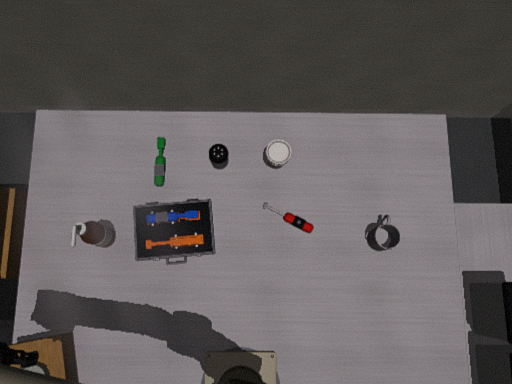

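View pics/side0.png

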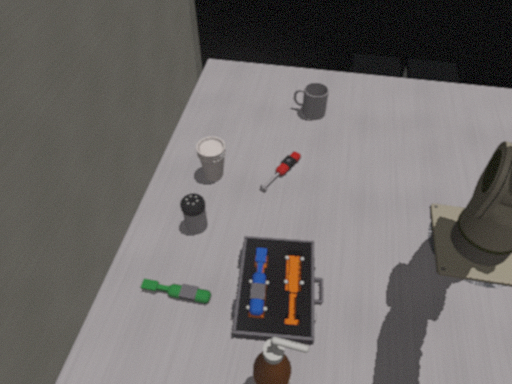

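The top view shows the case at (174,230), with the brush loose on the upper cutout and its head to the right. The frother cutout is the orange one at (175,242), with its whisk end to the left. The frother lies at (298,222) with its whisk at (265,206). In the side view the nubs show white and the syrup bottle stands beyond the case's +y end.

```bash
cat > m.py <<'E'
from h import *
def run(tag):
  for n in('top','side'):
    f=np.load(f'{n}{tag}.npz');p,d,K,R,t=[f[k] for k in('p','d','K','R','t')]
    hsv=cv2.cvtColor(p,cv2.COLOR_BGR2HSV);H,S,V=[hsv[...,i].astype(int) for i in range(3)]
    X=cloud(d,K,R,t);print('==',n,'f',K[0,0])
    red=((H<5)|(H>174))&(S>150)&(V>70);org=(H>=6)&(H<18)&(S>180)&(V>120);blu=(H>100)&(H<130)&(S>120)&(V>60)
    for nm,m in(('red',red),('org',org),('blu',blu)):
        k,l,s,c=cv2.connectedComponentsWithStats(m.astype(np.uint8))
        for i in range(1,k):
            if s[i,4]<8: continue
            q=X[l==i];q=q[np.isfinite(q).all(1)]
            print(nm,'area',s[i,4],'px',c[i].round(1),'med',np.median(q,0).round(4),'zmax',np.percentile(q[:,2],95).round(4),'plane.026',plane(c[i],.026,K,R,t)[0].round(4))
    # nubs
    P35=plane(np.c_[[g.ravel() for g in np.indices(d.shape)[::-1]]].T,.034,K,R,t).reshape(d.shape+(3,))
    wm=((S<50)&(V>130)&(P35[...,1]>.16)&(P35[...,1]<.5)&(P35[...,0]>.3)&(P35[...,0]<.62)).astype(np.uint8)
    k,l,s,c=cv2.connectedComponentsWithStats(wm)
    for i in range(1,k):
        if 2<=s[i,4]<60:
            w=np.where(l==i,V,0);v,u=np.nonzero(w);W=w[v,u]
            uv=[(u*W).sum()/W.sum(),(v*W).sum()/W.sum()]
            print('nub',s[i,4],np.round(uv,1),plane(uv,.034,K,R,t)[0].round(4))
    face=(np.abs(X[...,2]-.032)<.006)&(V<70)&(P35[...,1]>.1)&(P35[...,1]<.5)
    k,l,s,c=cv2.connectedComponentsWithStats(face.astype(np.uint8))
    i=1+np.argmax(s[1:,4]);q=P35[l==i][:,:2].astype(np.float32);print('face',s[i],cv2.minAreaRect(q),np.median(X[l==i],0))
if __name__=='__main__':
    import sys;run(sys.argv[1])
E
python3 m.py 0
python3 - <<'E'
import cv2
p=cv2.imread('pics/side0.png')[225:350,220:340]
cv2.imwrite('pics/crop1.png',cv2.resize(p,None,fx=4.5,fy=4.5,interpolation=cv2.INTER_CUBIC))
E
```

```text
== top f 439.7873525317165
red area 85 px [288.9 217.6] med [ 0.5547 -0.1648  0.0234] zmax 0.0297 plane.026 [ 0.5553 -0.1639  0.026 ]
red area 78 px [307.3 227.1] med [ 0.5236 -0.2265  0.0238] zmax 0.0282 plane.026 [ 0.523  -0.2262  0.026 ]
org area 23 px [195.9 217.5] med [0.5519 0.1523 0.0034] zmax 0.0386 plane.026 [0.5533 0.154  0.026 ]
org area 373 px [178.4 241. ] med [0.4742 0.2043 0.0054] zmax 0.0127 plane.026 [0.4729 0.2109 0.026 ]
blu area 214 px [182.1 214.8] med [0.5588 0.1992 0.0467] zmax 0.0528 plane.026 [0.5622 0.2015 0.026 ]
blu area 78 px [150.9 218. ] med [0.5471 0.3026 0.0477] zmax 0.0536 plane.026 [0.5503 0.3069 0.026 ]
nub 3 [171.7 210.7] [0.5749 0.2362 0.034 ]
nub 3 [172.3 222.3] [0.5351 0.2325 0.034 ]
nub 3 [152.3 224.3] [0.5278 0.2996 0.034 ]
nub 47 [121.6 233.4] [0.4964 0.4011 0.034 ]
nub 4 [175.5 235.5] [0.4905 0.2202 0.034 ]
nub 3 [131.  240.7] [0.4721 0.3683 0.034 ]
nub 5 [114.4 244.4] [0.4593 0.4229 0.034 ]
nub 4 [127. 243.] [0.4643 0.3812 0.034 ]
nub 2 [129.5 243.5] [0.4627 0.3728 0.034 ]
nub 5 [132.4 243.8] [0.4617 0.363  0.034 ]
nub 4 [108.7 248.5] [0.4
[... 1416 characters left out ...]
0.4725 0.2127 0.0083] zmax 0.0321 plane.026 [0.4737 0.2292 0.026 ]
blu area 338 px [259.8 264.9] med [0.5599 0.1941 0.0493] zmax 0.0528 plane.026 [0.562  0.1856 0.026 ]
blu area 203 px [256. 306.] med [0.5488 0.3064 0.049 ] zmax 0.0526 plane.026 [0.551  0.2964 0.026 ]
nub 7 [250.3 281. ] [0.5761 0.2386 0.034 ]
nub 8 [266.5 282.1] [0.5365 0.2343 0.034 ]
nub 8 [285.9 281.1] [0.4905 0.2228 0.034 ]
nub 11 [301.4 282.1] [0.453  0.2184 0.034 ]
nub 6 [247.5 307. ] [0.5695 0.306  0.034 ]
nub 11 [264.4 308.1] [0.5301 0.3013 0.034 ]
face [ 236  238   75   99 4314] ((0.5146958827972412, 0.2324189841747284), (0.16749340295791626, 0.2499261200428009), 5.826030731201172) [0.5117241  0.25679631 0.03267348]
```

View pics/crop1.png

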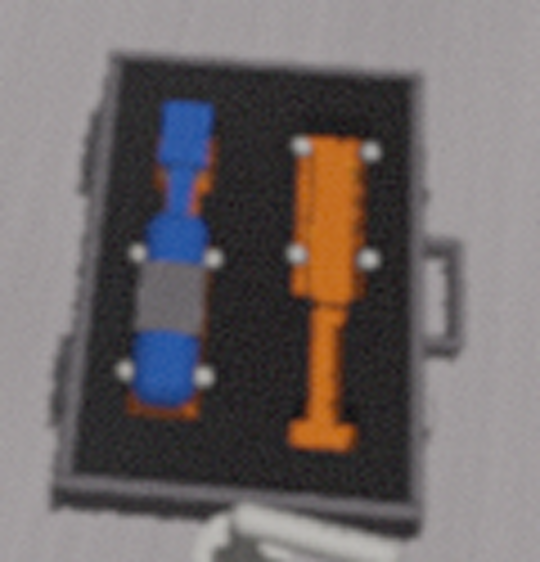

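```bash
cat > go.py <<'E'
# rows from the measured pose to x y z yaw(deg of tool x axis); pure geometry
import sys;from h import *
from scipy.spatial.transform import Rotation as Ro
def st():
    o=telemetry.get_obs();R=Ro.from_quat(o['ee_rot']).as_matrix()
    return o,R,np.degrees(np.arctan2(R[1,0],R[0,0]))
def rows(x,y,z,yaw,n,op):
    o,R,a=st();p=np.array(o['position']);d=(np.array([x,y,z])-p)/n
    da=(yaw-a+180)%360-180
    print('from',p.round(4),round(a,2),'F',o['ft_force'].round(2),'clk',o['clock'],'w',round(o['grip_width'],3))
    L=[]
    for i in range(n):
        b=np.radians(a+da*i/n);X=np.array([np.cos(b),np.sin(b),0]);Y=np.array([np.sin(b),-np.cos(b),0])
        L.append([[round(100*d@X,2),round(100*d@Y,2),round(-100*d[2],2)],round(-np.radians(da/n),3),op])
    print(L)
if __name__=='__main__':
    v=[float(s) for s in sys.argv[1:]];rows(*v[:4],int(v[4]),v[5])
E
python3 go.py .40 .17 .22 20 12 8.5
python3 - <<'E'
from h import *
# nubs, frother & brush both cams
m={'B':[(-34),(34)]}
for n in('top','side'):
    f=np.load(f'{n}0.npz');p,d,K,R,t=[f[k] for k in('p','d','K','R','t')]
    V=p.astype(int).min(2)
    for xy in [(.5765,.2375),(.536,.2335),(.570,.305),(.5305,.301),(.491,.2215),(.4525,.218),(.4975,.154),(.4585,.150)]:
        uv=(K@(R@np.array([*xy,.034])+t));uv=uv[:2]/uv[2];c=np.round(uv).astype(int);r=3
        w=V[c[1]-r:c[1]+r+1,c[0]-r:c[0]+r+1].astype(float);w=np.clip(w-90,0,None)
        g=np.indices(w.shape);s=w.sum()
        q=[c[0]-r+(g[1]*w).sum()/s,c[1]-r+(g[0]*w).sum()/s] if s>0 else [0,0]
        print(n,xy,int(s),plane(q,.034,K,R,t)[0][:2].round(4))
E
```

```text
from [0.1526 0.6057 0.2306] 75.86 F [-0.23  0.23  0.02] clk 0.1 w 1.003
[[[np.float64(-3.02), np.float64(2.89), np.float64(0.09)], np.float64(0.081), 8.5], [[np.float64(-2.77), np.float64(3.12), np.float64(0.09)], np.float64(0.081), 8.5], [[np.float64(-2.51), np.float64(3.34), np.float64(0.09)], np.float64(0.081), 8.5], [[np.float64(-2.23), np.float64(3.53), np.float64(0.09)], np.float64(0.081), 8.5], [[np.float64(-1.94), np.float64(3.7), np.float64(0.09)], np.float64(0.081), 8.5], [[np.float64(-1.63), np.float64(3.84), np.float64(0.09)], np.float64(0.081), 8.5], [[np.float64(-1.31), np.float64(3.96), np.float64(0.09)], np.float64(0.081), 8.5], [[np.float64(-0.99), np.float64(4.06), np.float64(0.09)], np.float64(0.081), 8.5], [[np.float64(-0.66), np.float64(4.12), np.float64(0.09)], np.float64(0.081), 8.5], [[np.float64(-0.32), np.float64(4.16), np.float64(0.09)], np.float64(0.081), 8.5], [[np.float64(0.02), np.float64(4.18), np.float64(0.09)], np.float64(0.081), 8.5], [[np.float64(0.36), np.float64(4.16), np.float64(0.09)], np.float64(0.081), 8.5]]
top (0.5765, 0.2375) 154 [0.5751 0.2366]
top (0.536, 0.2335) 190 [0.5351 0.2323]
top (0.57, 0.305) 79 [0.5692 0.304 ]
top (0.5305, 0.301) 166 [0.528  0.2997]
top (0.491, 0.2215) 191 [0.4907 0.2205]
top (0.4525, 0.218) 147 [0.4516 0.2171]
top (0.4975, 0.154) 217 [0.4975 0.1535]
top (0.4585, 0.15) 223 [0.4581 0.1491]
side (0.5765, 0.2375) 459 [0.5758 0.2384]
side (0.536, 0.2335) 539 [0.5361 0.234 ]
side (0.57, 0.305) 466 [0.5697 0.3055]
side (0.5305, 0.301) 701 [0.5295 0.3014]
side (0.491, 0.2215) 624 [0.4913 0.2226]
side (0.4525, 0.218) 673 [0.4528 0.2184]
side (0.4975, 0.154) 588 [0.498  0.1549]
side (0.4585, 0.15) 531 [0.4595 0.1512]
```

Call:
{"fn": "servo_tool", "kwargs": {"deltas": [[[-2.9,2.8,0],0.08,8.5],[[-2.7,3.0,0],0.08,8.5],[[-2.5,3.2,0],0.08,8.5],[[-2.2,3.4,0],0.08,8.5],[[-1.9,3.6,0],0.08,8.5],[[-1.6,3.8,0],0.08,8.5],[[-1.3,3.9,0],0.08,8.5],[[-1.0,4.0,0],0.08,8.5],[[-0.7,4.0,0],0.08,8.5],[[-0.3,4.1,0],0.08,8.5],[[0,4.1,0],0.08,8.5],[[0.4,4.1,0],0.08,8.5]]}}

```text
clock: 1.1
position: [0.3857, 0.1719, 0.2243]
ee_rot: [0.986, 0.167, -0.005, 0.002]
ft_force: [1.2, 1.1, 0.2]
grip_width: 0.998
```

```bash
sed -i 's/round(100\*d@X,2)/float(round(100*d@X,2))/;s/round(100\*d@Y,2)/float(round(100*d@Y,2))/;s/round(-100\*d\[2\],2)/float(round(-100*d[2],2))/;s/round(-np.radians(da\/n),3)/float(round(-np.radians(da\/n),3))/' go.py; python3 go.py .539 -.193 .12 -26.8 12 6
```

```text
from [0.3857 0.1719 0.2243] 19.22 F [1.15 1.14 0.22] clk 1.1 w 0.998
[[[0.21, 3.29, 0.87], 0.067, 6.0], [[0.42, 3.27, 0.87], 0.067, 6.0], [[0.64, 3.23, 0.87], 0.067, 6.0], [[0.86, 3.18, 0.87], 0.067, 6.0], [[1.07, 3.12, 0.87], 0.067, 6.0], [[1.28, 3.04, 0.87], 0.067, 6.0], [[1.48, 2.95, 0.87], 0.067, 6.0], [[1.67, 2.84, 0.87], 0.067, 6.0], [[1.86, 2.73, 0.87], 0.067, 6.0], [[2.03, 2.6, 0.87], 0.067, 6.0], [[2.2, 2.45, 0.87], 0.067, 6.0], [[2.36, 2.3, 0.87], 0.067, 6.0]]
```

Good tracking. I'll stop with the tool high above the frother, clear of it.

Call:
{"fn": "servo_tool", "kwargs": {"deltas": [[[0.2,3.3,0.9],0.067,6.0],[[0.4,3.3,0.9],0.067,6.0],[[0.6,3.2,0.9],0.067,6.0],[[0.9,3.2,0.9],0.067,6.0],[[1.1,3.1,0.9],0.067,6.0],[[1.3,3.0,0.9],0.067,6.0],[[1.5,2.9,0.9],0.067,6.0],[[1.7,2.8,0.9],0.067,6.0],[[1.9,2.7,0.9],0.067,6.0],[[2.0,2.6,0.9],0.067,6.0],[[2.2,2.5,0.9],0.067,6.0],[[1.2,1.1,0.5],0.067,6.0]]}}

```text
clock: 2.1
position: [0.5298, -0.2035, 0.1167]
ee_rot: [0.967, -0.255, -0.001, 0.002]
ft_force: [-0.4, -0.2, 0.3]
grip_width: 0.702
```

```bash
python3 go.py .539 -.193 .05 -26.8 6 6
```

```text
from [ 0.5298 -0.2035  0.1167] -29.49 F [-0.43 -0.15  0.3 ] clk 2.1 w 0.702
[[[0.05, -0.23, 1.11], -0.008, 6.0], [[0.05, -0.23, 1.11], -0.008, 6.0], [[0.05, -0.23, 1.11], -0.008, 6.0], [[0.05, -0.23, 1.11], -0.008, 6.0], [[0.05, -0.23, 1.11], -0.008, 6.0], [[0.06, -0.23, 1.11], -0.008, 6.0]]
```

Call:
{"fn": "servo_tool", "kwargs": {"deltas": [[[0.05,-0.23,1.1],-0.008,6.0],[[0.05,-0.23,1.1],-0.008,6.0],[[0.05,-0.23,1.1],-0.008,6.0],[[0.05,-0.23,1.1],-0.008,6.0],[[0.05,-0.23,1.1],-0.008,6.0],[[0.05,-0.23,1.1],-0.008,6.0],[[0,0,0],0,6.0]]}}

```text
clock: 2.68
position: [0.5378, -0.1913, 0.0419]
ee_rot: [0.973, -0.229, -0.004, 0.002]
ft_force: [-1.1, -0.2, 0.4]
grip_width: 0.702
```

```bash
python3 - <<'E'
from h import *
from go import st
o,R_,a=st();print(o['position'].round(4),a,o['ft_force'].round(2))
ims=[]
for n in('top','side'):
    p,d,K,R,t=cam(n)
    uv=K@(R@np.array([.539,-.193,.026])+t);u,v=(uv[:2]/uv[2]).astype(int)
    ims.append(cv2.resize(p[v-32:v+32,u-32:u+32],(380,380),interpolation=cv2.INTER_CUBIC))
    tc=K@(R@o['position']+t);print(n,'tcp px',(tc[:2]/tc[2]).round(1),'crop org',u-32,v-32)
cv2.imwrite('pics/g1.png',np.hstack(ims))
E
```

```text
[ 0.5378 -0.1913  0.0419] -26.457447493833282 [-1.15 -0.24  0.44]
top tcp px [297.6 222.1] crop org 265 190
side tcp px [289.5 158. ] crop org 256 129
```

View pics/g1.png

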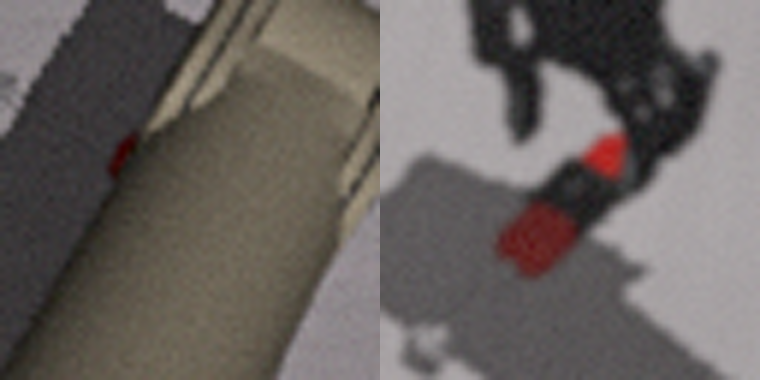

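Call:
{"fn": "servo_tool", "kwargs": {"deltas": [[[0,0,0.9],0,6.0],[[0,0,0.9],0,6.0],[[0,0,0.9],0,6.0],[[0,0,0.6],0,6.0],[[0,0,0.2],0,6.0]], "force": 40}}

```text
clock: 3.2
position: [0.5398, -0.1932, 0.0078]
ee_rot: [0.973, -0.23, -0.0, 0.002]
ft_force: [-0.4, 0.3, 0.1]
grip_width: 0.702
```

Call:
{"fn": "servo_tool", "kwargs": {"deltas": [[[0,0,0],0,2.5],[[0,0,0],0,2.5],[[0,0,0],0,2.5],[[0,0,0],0,2.5],[[0,0,0],0,2.5],[[0,0,0],0,2.5],[[0,0,0],0,2.5]], "force": 40}}

```text
clock: 3.78
position: [0.5393, -0.1936, 0.0074]
ee_rot: [0.973, -0.23, -0.001, 0.002]
ft_force: [-0.0, -0.3, -1.5]
grip_width: 0.391
```

Call:
{"fn": "servo_tool", "kwargs": {"deltas": [[[0,0,-1.0],0,2.5],[[0,0,-2.0],0,2.5],[[0,0,-3.0],0,2.5],[[0,0,-3.0],0,2.5],[[0,0,-2.0],0,2.5]]}}

```text
clock: 4.2
position: [0.5359, -0.1926, 0.1192]
ee_rot: [0.973, -0.231, -0.006, 0.003]
ft_force: [0.6, -0.3, -1.4]
grip_width: 0.387
```

```bash
python3 go.py .475 .186 .115 5.6 12 2.5
```

```text
from [ 0.5359 -0.1926  0.1192] -26.69 F [ 0.56 -0.34 -1.35] clk 4.2 w 0.387
[[[-1.87, -2.59, 0.03], -0.047, 2.5], [[-1.75, -2.68, 0.03], -0.047, 2.5], [[-1.62, -2.75, 0.03], -0.047, 2.5], [[-1.49, -2.83, 0.03], -0.047, 2.5], [[-1.35, -2.89, 0.03], -0.047, 2.5], [[-1.22, -2.95, 0.03], -0.047, 2.5], [[-1.08, -3.01, 0.03], -0.047, 2.5], [[-0.93, -3.06, 0.03], -0.047, 2.5], [[-0.79, -3.1, 0.03], -0.047, 2.5], [[-0.64, -3.13, 0.03], -0.047, 2.5], [[-0.5, -3.16, 0.03], -0.047, 2.5], [[-0.35, -3.18, 0.03], -0.047, 2.5]]
```

Call:
{"fn": "servo_tool", "kwargs": {"deltas": [[[-1.4,-2.0,0],-0.047,2.5],[[-1.7,-2.6,0],-0.047,2.5],[[-1.6,-2.8,0],-0.047,2.5],[[-1.5,-2.8,0],-0.047,2.5],[[-1.3,-2.9,0],-0.047,2.5],[[-1.2,-2.9,0],-0.047,2.5],[[-1.1,-3.0,0],-0.047,2.5],[[-0.9,-3.0,0],-0.047,2.5],[[-0.8,-3.0,0],-0.047,2.5],[[-0.6,-3.0,0],-0.047,2.5],[[-0.5,-2.5,0],-0.047,2.5],[[-0.3,-1.5,0],-0.047,2.5]]}}

```text
clock: 5.2
position: [0.4787, 0.1565, 0.1339]
ee_rot: [0.999, 0.054, 0.004, 0.002]
ft_force: [-0.4, 1.4, -1.4]
grip_width: 0.392
```

```bash
python3 go.py .475 .186 .075 5.6 6 2.5
```

```text
from [0.4787 0.1565 0.1339] 6.2 F [-0.37  1.37 -1.45] clk 5.2 w 0.392
[[[-0.01, -0.49, 0.98], 0.002, 2.5], [[-0.01, -0.49, 0.98], 0.002, 2.5], [[-0.01, -0.49, 0.98], 0.002, 2.5], [[-0.01, -0.49, 0.98], 0.002, 2.5], [[-0.01, -0.49, 0.98], 0.002, 2.5], [[-0.01, -0.49, 0.98], 0.002, 2.5]]
```

Call:
{"fn": "servo_tool", "kwargs": {"deltas": [[[0,-0.49,0.9],0.002,2.5],[[0,-0.49,0.9],0.002,2.5],[[0,-0.49,0.9],0.002,2.5],[[0,-0.49,0.9],0.002,2.5],[[0,-0.49,0.9],0.002,2.5],[[0,-0.4,0.8],0.002,2.5],[[0,0,0],0,2.5],[[0,0,0],0,2.5]]}}

```text
clock: 5.87
position: [0.4764, 0.1829, 0.0746]
ee_rot: [0.999, 0.045, 0.003, 0.004]
ft_force: [0.7, -1.0, -1.2]
grip_width: 0.388
```

```bash
cat > chk.py <<'E'
import sys
from h import *
from go import st
o,R_,a=st();print(o['position'].round(4),a,o['ft_force'].round(2))
ims=[]
for n in('top','side'):
    p,d,K,R,t=cam(n);np.savez(f'{n}{sys.argv[1]}.npz',p=p,d=d,K=K,R=R,t=t)
    uv=K@(R@np.array([.50,.22,.03])+t);u,v=(uv[:2]/uv[2]).astype(int);w=40 if n=='top' else 58
    ims.append(cv2.resize(p[v-w:v+w,u-w:u+w],(400,400),interpolation=cv2.INTER_CUBIC));print(n,u-w,v-w,400/2/w)
    hsv=cv2.cvtColor(p,cv2.COLOR_BGR2HSV).astype(int);H,S,V=hsv[...,0],hsv[...,1],hsv[...,2]
    X=cloud(d,K,R,t)
    for nm,m in(('red',((H<5)|(H>174))&(S>140)&(V>40)),('blu',(H>100)&(H<130)&(S>120)&(V>40))):
        k,l,s,c=cv2.connectedComponentsWithStats((m&(X[...,2]>.02)).astype(np.uint8))
        for i in range(1,k):
            if s[i,4]>8 and .05<X[l==i][:,1].mean()<.45: q=X[l==i];print(n,nm,s[i,4],np.median(q,0).round(4),q.min(0).round(3),q.max(0).round(3))
cv2.imwrite(f'pics/c{sys.argv[1]}.png',np.hstack(ims))
E
python3 chk.py 1
```

```text
[0.4764 0.1829 0.0746] 5.133672929464952 [ 0.71 -1.   -1.23]
top 135 192 5.0
top red 87 [0.4803 0.1393 0.0904] [0.445 0.124 0.028] [0.503 0.157 0.396]
top blu 82 [0.5618 0.1652 0.0482] [0.34  0.008 0.023] [0.58  0.186 1.516]
side 224 222 3.4482758620689653
side red 200 [0.4736 0.2191 0.0925] [0.454 0.176 0.033] [0.491 0.712 0.947]
side blu 285 [0.5597 0.1908 0.0494] [0.47  0.135 0.023] [0.582 0.712 0.947]
side blu 204 [0.5489 0.3061 0.0488] [0.47  0.287 0.022] [0.57  0.712 0.947]
```

View pics/c1.png

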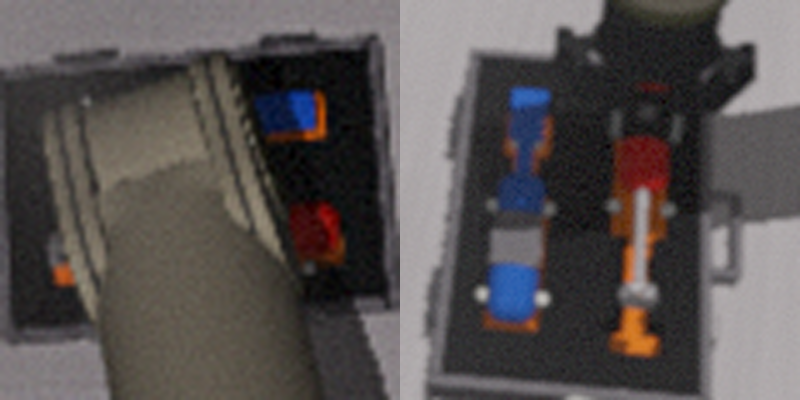

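The frother is held in line above its cutout, with the whisk towards the pocket. I'll measure its offset along the axis more exactly from the band edge (side view) and the tail end (top view).

```bash
python3 - <<'E'
from h import *
from scipy.ndimage import map_coordinates as mc
a=np.radians(95.6);ex=np.array([np.cos(a),np.sin(a)]);ey=np.array([-np.sin(a),np.cos(a)])
from go import st
o,_,yaw=st();c=o['position'][:2];z=o['position'][2]-.0074+.026
for n in('top','side'):
    f=np.load(f'{n}1.npz');p,K,R,t=[f[k] for k in('p','K','R','t')]
    red=p[...,2].astype(float)-p[...,1].astype(float)
    def prof(s,w,zz):
        q=np.array([[*(c+ex*s_+ey*w_),zz] for s_ in s for w_ in w]);h=(K@(R@q.T+t[:,None]));uv=h[:2]/h[2]
        return mc(red,uv[::-1],order=1).reshape(len(s),-1).mean(1)
    s=np.arange(-.07,.08,.0025)
    pr=prof(s,np.linspace(-.006,.006,5),z);print(n,'axis',[(round(1000*x,1),int(v)) for x,v in zip(s,pr) if v>12])
    w=np.arange(-.03,.03,.002)
    for s0 in ([.03,.04] if n=='side' else [-.045]):
        pr=prof(w,[0],z) if 0 else np.array([prof(np.array([s0]),[x],z)[0] for x in w]);print(n,'lat@',s0,[(round(1000*x,1),int(v)) for x,v in zip(w,pr) if v>12])
E
```

```text
top axis [(np.float64(-60.0), 18), (np.float64(-57.5), 65), (np.float64(-55.0), 92), (np.float64(-52.5), 101), (np.float64(-50.0), 89), (np.float64(-47.5), 67), (np.float64(-45.0), 52), (np.float64(-42.5), 49), (np.float64(-40.0), 48), (np.float64(-37.5), 48), (np.float64(-35.0), 49), (np.float64(-32.5), 49), (np.float64(-30.0), 46), (np.float64(-27.5), 31)]
top lat@ -0.045 [(np.float64(-16.0), 23), (np.float64(-14.0), 36), (np.float64(-12.0), 46), (np.float64(-10.0), 55), (np.float64(-8.0), 61), (np.float64(-6.0), 64), (np.float64(-4.0), 58), (np.float64(-2.0), 51), (np.float64(0.0), 48), (np.float64(2.0), 47), (np.float64(4.0), 48), (np.float64(6.0), 48), (np.float64(8.0), 46), (np.float64(10.0), 42), (np.float64(12.0), 42), (np.float64(14.0), 42), (np.float64(16.0), 42), (np.float64(18.0), 39), (np.float64(20.0), 34), (np.float64(22.0), 26), (np.float64(24.0), 19), (np.float64(26.0), 13)]
side axis [(np.float64(-27.5), 24), (np.float64(-25.0), 34), (np.float64(-22.5), 29), (np.float64(-20.0), 15), (np.float64(15.0), 23), (np.float64(17.5), 51), (np.float64(20.0), 66), (np.float64(
[... 859 characters left out ...]
t64(0.0), 69), (np.float64(2.0), 71), (np.float64(4.0), 72), (np.float64(6.0), 73), (np.float64(8.0), 71), (np.float64(10.0), 64), (np.float64(12.0), 61), (np.float64(14.0), 56), (np.float64(16.0), 30)]
side lat@ 0.04 [(np.float64(-22.0), 20), (np.float64(-20.0), 37), (np.float64(-18.0), 52), (np.float64(-16.0), 58), (np.float64(-14.0), 57), (np.float64(-12.0), 62), (np.float64(-10.0), 67), (np.float64(-8.0), 71), (np.float64(-6.0), 73), (np.float64(-4.0), 75), (np.float64(-2.0), 72), (np.float64(0.0), 70), (np.float64(2.0), 72), (np.float64(4.0), 77), (np.float64(6.0), 77), (np.float64(8.0), 73), (np.float64(10.0), 72), (np.float64(12.0), 66), (np.float64(14.0), 54), (np.float64(16.0), 28)]
```

```bash
python3 go.py .4747 .1885 .046 5.6 5 2.5
```

```text
from [0.4765 0.1831 0.0751] 5.15 F [ 0.04  0.06 -1.53] clk 5.9667 w 0.389
[[[-0.03, -0.11, 0.58], -0.002, 2.5], [[-0.03, -0.11, 0.58], -0.002, 2.5], [[-0.03, -0.11, 0.58], -0.002, 2.5], [[-0.03, -0.11, 0.58], -0.002, 2.5], [[-0.03, -0.11, 0.58], -0.002, 2.5]]
```

Call:
{"fn": "servo_tool", "kwargs": {"deltas": [[[-0.03,-0.11,0.5],-0.002,2.5],[[-0.03,-0.11,0.5],-0.002,2.5],[[-0.03,-0.11,0.5],-0.002,2.5],[[-0.03,-0.11,0.5],-0.002,2.5],[[-0.03,-0.11,0.5],-0.002,2.5],[[0,0,0],0,2.5],[[0,0,0],0,2.5]]}}

```text
clock: 6.55
position: [0.4755, 0.1887, 0.0486]
ee_rot: [0.999, 0.05, 0.005, 0.003]
ft_force: [-0.9, 0.3, -1.5]
grip_width: 0.387
```

```bash
python3 chk.py 2; python3 - <<'E'
from h import *
from scipy.ndimage import map_coordinates as mc
from go import st
a=np.radians(95.6);ex=np.array([np.cos(a),np.sin(a)]);ey=np.array([-np.sin(a),np.cos(a)])
o,_,yaw=st();z=o['position'][2]-.0074+.026
for n,c in(('top',(.4745,.1851)),('side',(.4754,.1868))):
    c=np.array(c);f=np.load(f'{n}2.npz');p,K,R,t=[f[k] for k in('p','K','R','t')]
    red=p[...,2].astype(float)-p[...,1].astype(float)
    def at(s,w):
        h=K@(R@np.array([*(c+ex*s+ey*w),z])+t);return float(mc(red,(h[:2]/h[2])[::-1].reshape(2,1),order=1)[0])
    s=np.arange(-62,-40,2) if n=='top' else np.arange(6,64,2)
    print(n,'axis',[(int(x),int(np.mean([at(x/1e3,w) for w in(-.005,0,.005)]))) for x in s])
    s0=-.045 if n=='top' else .035
    print('lat',[(int(x),int(at(s0,x/1e3))) for x in range(-26,27,2)])
E
```

```text
[0.4755 0.1887 0.0486] 5.734219625022951 [-0.9   0.26 -1.54]
top 135 192 5.0
top red 83 [0.4796 0.1481 0.0642] [0.442 0.129 0.035] [0.499 0.163 0.372]
top blu 93 [0.5625 0.1677 0.0467] [0.55  0.148 0.021] [0.58  0.189 0.056]
side 224 222 3.4482758620689653
side red 196 [0.4735 0.2248 0.066 ] [0.457 0.204 0.053] [0.491 0.242 0.072]
side blu 288 [0.5596 0.1905 0.0492] [0.541 0.133 0.024] [0.58  0.248 0.055]
side blu 202 [0.5489 0.307  0.0493] [0.47  0.288 0.022] [0.57  0.712 0.947]
top axis [(-62, 15), (-60, 31), (-58, 47), (-56, 59), (-54, 67), (-52, 83), (-50, 99), (-48, 105), (-46, 92), (-44, 72), (-42, 58)]
lat [(-26, 0), (-24, -5), (-22, -1), (-20, 8), (-18, 33), (-16, 59), (-14, 85), (-12, 89), (-10, 90), (-8, 94), (-6, 102), (-4, 110), (-2, 94), (0, 81), (2, 75), (4, 67), (6, 55), (8, 51), (10, 48), (12, 46), (14, 41), (16, 34), (18, 23), (20, 15), (22, 13), (24, 8), (26, 1)]
side axis [(6, 1), (8, 0), (10, 1), (12, 0), (14, 2), (16, 13), (18, 34), (20, 56), (22, 69), (24, 72), (26, 73), (28, 70), (30, 69), (32, 69), (34, 69), (36, 71), (38, 72), (40, 72), (42, 74), (44, 76), (46, 77), (48, 79), (50, 84), (52, 91), (54, 93), (56, 87), (58, 62), (60, 40), (62, 27)]
lat [(-26, 0), (-24, 3), (-22, 14), (-20, 35), (-18, 46), (-16, 52), (-14, 60), (-12, 67), (-10, 69), (-8, 72), (-6, 73), (-4, 73), (-2, 73), (0, 70), (2, 66), (4, 66), (6, 69), (8, 69), (10, 70), (12, 62), (14, 46), (16, 24), (18, 15), (20, 4), (22, 1), (24, 2), (26, 4)]
```

View pics/c2.png

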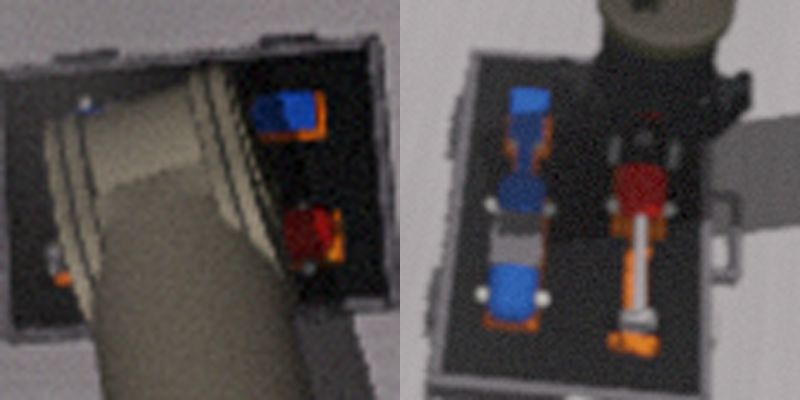

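Call:
{"fn": "servo_tool", "kwargs": {"deltas": [[[-0.1,-0.09,0.2],0,2.5],[[-0.1,-0.09,0.3],0,2.5],[[0,0,0.3],0,2.5],[[0,0,0.3],0,2.5],[[0,0,0],0,2.5]]}}

```text
clock: 7.07
position: [0.4737, 0.1907, 0.0374]
ee_rot: [0.999, 0.05, 0.005, 0.002]
ft_force: [-0.5, 0.1, -1.8]
grip_width: 0.388
```

Call:
{"fn": "servo_tool", "kwargs": {"deltas": [[[0,0,0.15],0,2.5],[[0,0,0.15],0,2.5],[[0,0,0.15],0,2.5],[[0,0,0.1],0,2.5]]}}

```text
clock: 7.4
position: [0.4744, 0.1908, 0.0321]
ee_rot: [0.999, 0.05, 0.006, 0.002]
ft_force: [-3.8, -1.4, 10.1]
grip_width: 0.388
```

Call:
{"fn": "servo_tool", "kwargs": {"deltas": [[[-0.03,0,-0.05],0,2.5],[[0,0,0],0,5.5],[[0,0,0],0,5.5],[[0,0,0],0,5.5],[[0,0,0],0,5.5],[[0,0,-1.5],0,5.5],[[0,0,-3],0,5.5],[[0,0,-3],0,0],[[0,0,-3],0,0]]}}

```text
clock: 8.15
position: [0.4695, 0.1889, 0.1352]
ee_rot: [0.999, 0.05, 0.001, 0.005]
ft_force: [0.2, 0.5, 0.4]
grip_width: 0.371
```

```bash
python3 go.py .475 .187 .13 5.6 5 0; python3 chk.py 3
```

```text
from [0.4695 0.1889 0.1352] 5.69 F [0.16 0.49 0.45] clk 8.15 w 0.371
[[[0.11, 0.05, 0.1], 0.0, 0.0], [[0.11, 0.05, 0.1], 0.0, 0.0], [[0.11, 0.05, 0.1], 0.0, 0.0], [[0.11, 0.05, 0.1], 0.0, 0.0], [[0.11, 0.05, 0.1], 0.0, 0.0]]
[0.4695 0.1889 0.1352] 5.688235679246536 [0.16 0.49 0.45]
top 135 192 5.0
top red 84 [0.4775 0.1522 0.0485] [0.34  0.008 0.04 ] [0.492 0.167 1.516]
top blu 106 [0.5619 0.1688 0.047 ] [0.34  0.008 0.023] [0.58  0.202 1.516]
side 224 222 3.4482758620689653
side red 115 [0.479  0.155  0.0517] [0.463 0.14  0.04 ] [0.496 0.712 0.947]
side red 187 [0.4717 0.2273 0.0508] [0.455 0.207 0.039] [0.488 0.712 0.947]
side blu 292 [0.5594 0.1896 0.0493] [0.47  0.134 0.021] [0.581 0.712 0.947]
side blu 204 [0.5488 0.3067 0.0492] [0.47  0.287 0.022] [0.57  0.712 0.947]
```

View pics/c3.png

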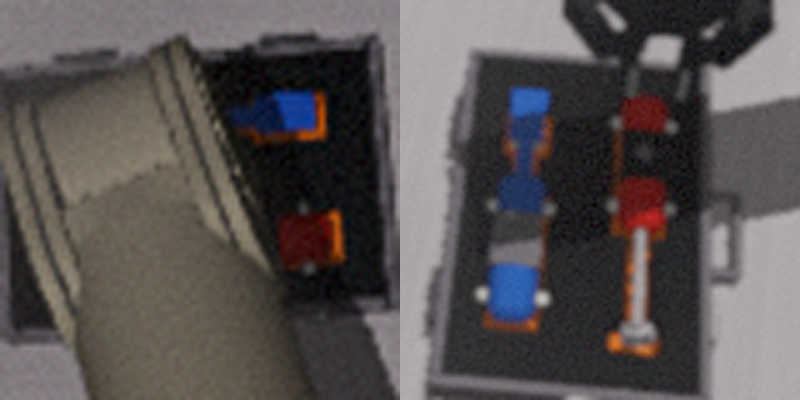

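The frother sits level on its nubs, with both ends' tops near z 0.051 and the whisk in its pocket. Next I'll press mid-handle with closed fingers.

Call:
{"fn": "servo_tool", "kwargs": {"deltas": [[[0.11,0.05,0],0,0],[[0.11,0.05,0],0,0],[[0.11,0.05,0],0,0],[[0.11,0.05,0],0,0],[[0.06,0,1.5],0,0],[[0,0,2.0],0,0],[[0,0,2.0],0,0],[[0,0,1.0],0,0],[[0,0,0],0,0]]}}

```text
clock: 9.0
position: [0.4779, 0.1873, 0.0679]
ee_rot: [0.999, 0.049, 0.003, 0.004]
ft_force: [-0.2, 0.4, 0.4]
grip_width: 0.001
```

```bash
python3 go.py .4747 .187 .056 5.6 3 0
```

```text
from [0.4779 0.1873 0.0679] 5.67 F [-0.16  0.42  0.36] clk 9.0 w 0.001
[[[-0.11, 0.0, 0.4], 0.0, 0.0], [[-0.11, 0.0, 0.4], 0.0, 0.0], [[-0.11, 0.0, 0.4], 0.0, 0.0]]
```

Call:
{"fn": "servo_tool", "kwargs": {"deltas": [[[-0.11,0,0.4],0,0],[[-0.11,0,0.4],0,0],[[-0.11,0,0.3],0,0],[[0,0,0.1],0,0],[[0,0,0.1],0,0]]}}

```text
clock: 9.42
position: [0.4751, 0.1869, 0.0551]
ee_rot: [0.999, 0.049, 0.004, 0.004]
ft_force: [0.2, 0.3, 0.7]
grip_width: -0.001
```

Call:
{"fn": "servo_tool", "kwargs": {"deltas": [[[0,0,0.1],0,0],[[0,0,0.1],0,0],[[0,0,0.1],0,0],[[0,0,0.06],0,0]]}}

```text
clock: 9.75
position: [0.4759, 0.1874, 0.0525]
ee_rot: [0.999, 0.049, 0.005, 0.003]
ft_force: [-0.7, -0.4, 3.7]
grip_width: 0.001
```

Call:
{"fn": "servo_tool", "kwargs": {"deltas": [[[-0.02,0,0.08],0,0],[[-0.02,0,0.08],0,0],[[-0.02,0,0.08],0,0]]}}

```text
clock: 10.0
position: [0.4762, 0.1877, 0.0518]
ee_rot: [0.999, 0.049, 0.005, 0.003]
ft_force: [-3.5, -2.5, 10.6]
grip_width: -0.002
```

Call:
{"fn": "servo_tool", "kwargs": {"deltas": [[[-0.04,0,0.12],0,0],[[-0.04,0,0.14],0,0],[[-0.04,0,0.16],0,0]]}}

```text
clock: 10.25
position: [0.4767, 0.188, 0.0504]
ee_rot: [0.999, 0.049, 0.006, 0.001]
ft_force: [-4.5, -2.4, 14.0]
grip_width: -0.001
```

Call:
{"fn": "servo_tool", "kwargs": {"deltas": [[[-0.08,0.03,0.14],0,0],[[-0.08,0.03,0.14],0,0],[[-0.08,0.03,0.14],0,0]]}}

```text
clock: 10.5
position: [0.4767, 0.1881, 0.0497]
ee_rot: [0.999, 0.049, 0.008, -0.0]
ft_force: [-3.6, -1.4, 14.7]
grip_width: 0.0
```

Call:
{"fn": "servo_tool", "kwargs": {"deltas": [[[-0.06,0.03,0.18],0,0],[[-0.06,0.03,0.2],0,0],[[-0.06,0.03,0.2],0,0]]}}

```text
clock: 10.75
position: [0.4768, 0.1883, 0.0476]
ee_rot: [0.999, 0.048, 0.01, -0.002]
ft_force: [-4.6, -1.8, 13.3]
grip_width: -0.003
```

Call:
{"fn": "servo_tool", "kwargs": {"deltas": [[[-0.06,0.03,0.2],0,0],[[-0.06,0.03,0.2],0,0],[[-0.06,0.03,0.2],0,0]]}}

```text
clock: 11.0
position: [0.4765, 0.1883, 0.0446]
ee_rot: [0.999, 0.048, 0.011, -0.004]
ft_force: [-3.5, -1.7, 10.9]
grip_width: 0.005
```

Call:
{"fn": "servo_tool", "kwargs": {"deltas": [[[-0.05,0.03,0.12],0,0],[[-0.05,0.03,0.12],0,0],[[-0.05,0.03,0.12],0,0]]}}

```text
clock: 11.25
position: [0.4762, 0.1883, 0.043]
ee_rot: [0.999, 0.048, 0.012, -0.005]
ft_force: [-2.3, -1.5, 7.1]
grip_width: -0.003
```

Call:
{"fn": "servo_tool", "kwargs": {"deltas": [[[-0.04,0.02,0.12],0,0],[[-0.04,0.02,0.12],0,0],[[-0.04,0.02,0.12],0,0]]}}

```text
clock: 11.5
position: [0.4761, 0.1882, 0.0411]
ee_rot: [0.999, 0.048, 0.012, -0.006]
ft_force: [-1.7, 0.0, 4.3]
grip_width: 0.005
```

```bash
python3 chk.py 4
```

```text
[0.4761 0.1882 0.0411] 5.520915600120129 [-1.74  0.01  4.3 ]
top 135 192 5.0
top red 55 [0.479  0.1474 0.0361] [0.463 0.137 0.026] [0.493 0.158 0.047]
top blu 82 [0.5635 0.1649 0.0467] [0.551 0.148 0.021] [0.58  0.186 0.056]
top blu 22 [0.5571 0.3079 0.0467] [0.548 0.292 0.04 ] [0.562 0.321 0.053]
side 224 222 3.4482758620689653
side red 187 [0.4714 0.2277 0.0393] [0.452 0.206 0.023] [0.489 0.246 0.046]
side blu 288 [0.5597 0.1948 0.0493] [0.47  0.136 0.02 ] [0.58  0.712 0.947]
side blu 202 [0.5489 0.3067 0.049 ] [0.534 0.288 0.022] [0.57  0.324 0.055]
```

Both ends have passed the nubs and the handle is still level. Next I'll feel for the pad.

Call:
{"fn": "servo_tool", "kwargs": {"deltas": [[[-0.03,0.01,0.09],0,0],[[-0.03,0.01,0.09],0,0],[[-0.03,0.01,0.09],0,0]]}}

```text
clock: 11.85
position: [0.4757, 0.1877, 0.0383]
ee_rot: [0.999, 0.048, 0.013, -0.006]
ft_force: [-0.2, 0.8, 2.3]
grip_width: -0.001
```

Call:
{"fn": "servo_tool", "kwargs": {"deltas": [[[-0.02,0,0.06],0,0],[[-0.02,0,0.06],0,0],[[-0.02,0,0.06],0,0],[[-0.02,0,0.06],0,0]]}}

```text
clock: 12.18
position: [0.4757, 0.1885, 0.0363]
ee_rot: [0.999, 0.048, 0.014, -0.007]
ft_force: [-0.1, 0.4, 3.0]
grip_width: 0.003
```

Call:
{"fn": "servo_tool", "kwargs": {"deltas": [[[-0.01,0,0.06],0,0],[[-0.01,0,0.06],0,0],[[-0.01,0,0.06],0,0]]}}

```text
clock: 12.43
position: [0.4762, 0.1888, 0.0356]
ee_rot: [0.999, 0.048, 0.014, -0.007]
ft_force: [-3.7, -2.4, 15.6]
grip_width: 0.002
```

Call:
{"fn": "servo_tool", "kwargs": {"deltas": [[[-0.02,0,0.06],0,0],[[-0.02,0,0.06],0,0]]}}

```text
clock: 12.6
position: [0.4761, 0.1887, 0.0356]
ee_rot: [0.999, 0.048, 0.014, -0.008]
ft_force: [-2.7, -1.8, 13.9]
grip_width: -0.004
```

Call:
{"fn": "servo_tool", "kwargs": {"deltas": [[[-0.03,0.01,0.1],0,0],[[-0.03,0.01,0.12],0,0]]}}

```text
clock: 12.77
position: [0.4763, 0.1888, 0.0353]
ee_rot: [0.999, 0.048, 0.015, -0.008]
ft_force: [-6.1, -2.8, 22.3]
grip_width: 0.004
```

Call:
{"fn": "servo_tool", "kwargs": {"deltas": [[[-0.03,0.01,0.14],0,0],[[-0.03,0.01,0.14],0,0]]}}

```text
clock: 12.93
position: [0.4765, 0.1888, 0.0352]
ee_rot: [0.999, 0.048, 0.015, -0.009]
ft_force: [-9.2, -4.9, 27.4]
grip_width: -0.003
```

Call:
{"fn": "servo_tool", "kwargs": {"deltas": [[[0,0,-0.3],0,0],[[0,0,-1.5],0,0],[[0,0,-2.5],0,0],[[0,0,-2.0],0,0],[[0,0,0],0,0]]}}

```text
clock: 13.35
position: [0.4723, 0.1859, 0.0984]
ee_rot: [0.999, 0.047, 0.012, -0.007]
ft_force: [0.9, 0.5, 0.9]
grip_width: -0.001
```

```bash
python3 go.py .5523 .269 .075 5.6 6 0; python3 chk.py 5
```

```text
from [0.4723 0.1859 0.0984] 5.43 F [0.92 0.5  0.95] clk 13.35 w -0.001
[[[1.46, -1.25, 0.39], -0.0, 0.0], [[1.46, -1.25, 0.39], -0.0, 0.0], [[1.46, -1.25, 0.39], -0.0, 0.0], [[1.46, -1.25, 0.39], -0.0, 0.0], [[1.46, -1.25, 0.39], -0.0, 0.0], [[1.46, -1.25, 0.39], -0.0, 0.0]]
[0.4723 0.1859 0.0984] 5.428740135721913 [0.92 0.5  0.95]
top 135 192 5.0
top red 52 [0.4792 0.1475 0.0321] [0.466 0.138 0.023] [0.493 0.162 0.039]
top blu 86 [0.5623 0.1653 0.0474] [0.551 0.148 0.024] [0.579 0.186 0.056]
side 224 222 3.4482758620689653
side red 70 [0.4815 0.1627 0.035 ] [0.462 0.143 0.029] [0.494 0.712 0.947]
side red 180 [0.4709 0.2279 0.0339] [0.452 0.208 0.021] [0.487 0.712 0.947]
side blu 290 [0.5595 0.189  0.0492] [0.47  0.134 0.022] [0.58  0.712 0.947]
side blu 201 [0.5489 0.3064 0.0493] [0.534 0.288 0.022] [0.57  0.324 0.054]
```

View pics/c5.png

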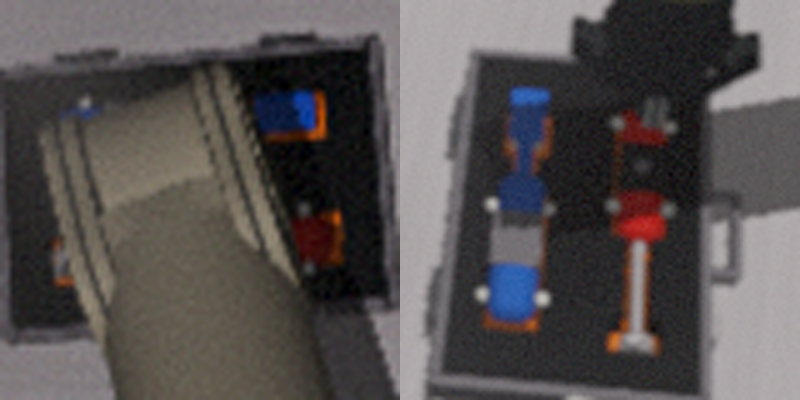

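The frother is down and level, with end tops at z 0.035 and 0.034. Now the brush.

```bash
python3 - <<'E'
from h import *
f=np.load('side5.npz');K,R,t=f['K'],f['R'],f['t']
print(plane([[224+116.5/3.448-.4,222+212/3.448-.4],[224+113/3.448-.4,222+262.5/3.448-.4]],.052,K,R,t).round(4))
E
```

```text
[[0.5563 0.2503 0.052 ]
 [0.5517 0.2878 0.052 ]]
```

Call:
{"fn": "servo_tool", "kwargs": {"deltas": [[[1.46,-1.25,0.1],0,0],[[1.46,-1.25,0.2],0,0],[[1.46,-1.25,0.2],0,0],[[1.46,-1.25,0.4],0,0],[[1.46,-1.25,0.4],0,0],[[1.46,-1.25,0.4],0,0],[[0,0,0],0,0]]}}

```text
clock: 14.03
position: [0.5489, 0.2696, 0.0696]
ee_rot: [0.999, 0.047, 0.004, -0.004]
ft_force: [-1.3, -0.0, -0.4]
grip_width: 0.0
```

Call:
{"fn": "servo_tool", "kwargs": {"deltas": [[[0.2,0,0.5],0,0],[[0.2,0,0.5],0,0],[[0,0,0.3],0,0],[[0,0,0.1],0,0],[[0,0,0],0,0]]}}

```text
clock: 14.45
position: [0.5514, 0.2681, 0.0501]
ee_rot: [0.999, 0.047, 0.002, -0.002]
ft_force: [0.5, 1.9, 4.1]
grip_width: -0.002
```

Call:
{"fn": "servo_tool", "kwargs": {"deltas": [[[0.1,-0.05,-0.2],0,0],[[0.05,-0.05,0.1],0,0],[[0,0,0.15],0,0],[[-0.02,0,0.12],0,0]]}}

```text
clock: 14.78
position: [0.553, 0.2684, 0.0498]
ee_rot: [0.999, 0.046, 0.003, -0.003]
ft_force: [-2.5, -1.2, 14.6]
grip_width: -0.003
```

Call:
{"fn": "servo_tool", "kwargs": {"deltas": [[[-0.05,0.02,0.15],0,0],[[-0.06,0.03,0.17],0,0],[[-0.06,0.03,0.18],0,0]]}}

```text
clock: 15.03
position: [0.5534, 0.2686, 0.0493]
ee_rot: [0.999, 0.046, 0.005, -0.005]
ft_force: [-3.9, -1.8, 14.8]
grip_width: 0.003
```

Call:
{"fn": "servo_tool", "kwargs": {"deltas": [[[-0.06,0.03,0.2],0,0],[[-0.06,0.03,0.2],0,0],[[-0.06,0.03,0.2],0,0]]}}

```text
clock: 15.28
position: [0.5533, 0.2686, 0.048]
ee_rot: [0.999, 0.046, 0.007, -0.008]
ft_force: [-3.9, -0.6, 14.7]
grip_width: 0.002
```

Call:
{"fn": "servo_tool", "kwargs": {"deltas": [[[-0.06,0.02,0.2],0,0],[[-0.06,0.02,0.2],0,0],[[-0.06,0.02,0.2],0,0],[[-0.05,0.02,0.15],0,0]]}}

```text
clock: 15.62
position: [0.553, 0.2686, 0.046]
ee_rot: [0.999, 0.045, 0.009, -0.01]
ft_force: [-3.5, -0.8, 10.6]
grip_width: 0.002
```

Call:
{"fn": "servo_tool", "kwargs": {"deltas": [[[-0.05,0.02,0.13],0,0],[[-0.05,0.02,0.13],0,0],[[-0.05,0.02,0.13],0,0],[[-0.05,0.02,0.12],0,0]]}}

```text
clock: 15.95
position: [0.553, 0.2685, 0.0456]
ee_rot: [0.999, 0.045, 0.011, -0.012]
ft_force: [-3.7, -0.2, 10.1]
grip_width: -0.0
```

Call:
{"fn": "servo_tool", "kwargs": {"deltas": [[[-0.05,0.02,0.18],0,0],[[-0.05,0.02,0.18],0,0],[[-0.05,0.02,0.18],0,0]]}}

```text
clock: 16.2
position: [0.5529, 0.2679, 0.0434]
ee_rot: [0.999, 0.045, 0.012, -0.014]
ft_force: [-1.5, -1.9, 5.0]
grip_width: -0.0
```

```bash
python3 chk.py 6|grep blu
```

```text
top blu 182 [0.5586 0.1974 0.0331] [0.34  0.008 0.02 ] [0.576 0.245 1.516]
side blu 194 [0.5489 0.3084 0.0441] [0.47  0.288 0.022] [0.57  0.712 0.947]
```

The head end went down first (z≈0.035, against 0.044 at the tail). I'll press the tail end next.

Call:
{"fn": "servo_tool", "kwargs": {"deltas": [[[0,0,-0.6],0,0],[[0,-0.8,-0.8],0,0],[[0,-1.3,0],0,0],[[0,-1.3,0],0,0],[[0,-0.5,0],0,0],[[0,0,0],0,0]]}}

```text
clock: 16.8
position: [0.5478, 0.3111, 0.0593]
ee_rot: [0.999, 0.045, 0.012, -0.014]
ft_force: [-1.1, -0.1, -1.9]
grip_width: 0.0
```

Call:
{"fn": "servo_tool", "kwargs": {"deltas": [[[0,0.2,0.5],0,0],[[0.05,0.1,0.5],0,0],[[0,0,0.2],0,0],[[0,0,0.12],0,0]]}}

```text
clock: 17.13
position: [0.5484, 0.3099, 0.0444]
ee_rot: [0.999, 0.046, 0.012, -0.014]
ft_force: [-0.1, 3.4, 6.0]
grip_width: -0.0
```

Call:
{"fn": "servo_tool", "kwargs": {"deltas": [[[-0.03,0.02,0.13],0,0],[[-0.03,0.02,0.14],0,0],[[-0.03,0.02,0.15],0,0]]}}

```text
clock: 17.38
position: [0.5483, 0.3103, 0.0407]
ee_rot: [0.999, 0.046, 0.013, -0.015]
ft_force: [0.1, 1.9, 3.0]
grip_width: -0.003
```

Call:
{"fn": "servo_tool", "kwargs": {"deltas": [[[-0.02,0.01,0.08],0,0],[[-0.02,0.01,0.08],0,0],[[-0.02,0.01,0.08],0,0]]}}

```text
clock: 17.63
position: [0.5482, 0.3095, 0.0381]
ee_rot: [0.999, 0.045, 0.013, -0.015]
ft_force: [-1.4, 2.4, 8.2]
grip_width: 0.003
```

```bash
python3 chk.py 7|grep blu
```

```text
top blu 206 [0.5597 0.2004 0.0348] [0.34  0.008 0.02 ] [0.58  0.249 1.516]
side blu 56 [0.5463 0.319  0.0337] [0.534 0.31  0.024] [0.562 0.328 0.038]
```

Call:
{"fn": "servo_tool", "kwargs": {"deltas": [[[0,0,-0.6],0,0],[[0,0.8,-0.6],0,0],[[0,1.3,0],0,0],[[0,1.3,0],0,0],[[0,0.5,0],0,0],[[0,0,0],0,0]]}}

```text
clock: 18.23
position: [0.5511, 0.262, 0.0488]
ee_rot: [0.999, 0.044, 0.012, -0.013]
ft_force: [0.7, -0.2, -0.5]
grip_width: 0.001
```

```bash
python3 go.py .5525 .269 .040 5.6 4 0
```

```text
from [0.5511 0.262  0.0488] 5.05 F [ 0.69 -0.2  -0.53] clk 18.2333 w 0.001
[[[0.05, -0.17, 0.22], -0.002, 0.0], [[0.05, -0.17, 0.22], -0.002, 0.0], [[0.05, -0.17, 0.22], -0.002, 0.0], [[0.05, -0.17, 0.22], -0.002, 0.0]]
```

Call:
{"fn": "servo_tool", "kwargs": {"deltas": [[[0.05,-0.2,0.2],0,0],[[0.05,-0.2,0.2],0,0],[[0.03,-0.2,0.15],0,0],[[0,-0.1,0.1],0,0],[[0,0,0.1],0,0],[[0,0,0.08],0,0]]}}

```text
clock: 18.73
position: [0.5516, 0.2702, 0.0392]
ee_rot: [0.999, 0.044, 0.011, -0.013]
ft_force: [0.8, -1.3, 0.0]
grip_width: 0.003
```

Call:
{"fn": "servo_tool", "kwargs": {"deltas": [[[0,0.05,0.09],0,0],[[0,0,0.09],0,0],[[-0.01,0,0.09],0,0]]}}

```text
clock: 18.98
position: [0.552, 0.2704, 0.0384]
ee_rot: [0.999, 0.045, 0.011, -0.013]
ft_force: [-5.3, -3.3, 12.1]
grip_width: 0.002
```

Contact is stiff. I'll raise it into the 20 to 30 N band.

Call:
{"fn": "servo_tool", "kwargs": {"deltas": [[[-0.03,0.02,0.11],0,0],[[-0.03,0.02,0.13],0,0]]}}

```text
clock: 19.15
position: [0.5521, 0.2704, 0.0384]
ee_rot: [0.999, 0.045, 0.012, -0.014]
ft_force: [-5.2, -3.3, 14.5]
grip_width: 0.001
```

Call:
{"fn": "servo_tool", "kwargs": {"deltas": [[[-0.04,0.02,0.17],0,0],[[-0.04,0.02,0.18],0,0]]}}

```text
clock: 19.32
position: [0.5522, 0.2704, 0.0382]
ee_rot: [0.999, 0.045, 0.012, -0.015]
ft_force: [-7.6, -4.0, 19.6]
grip_width: -0.0
```

Call:
{"fn": "servo_tool", "kwargs": {"deltas": [[[-0.04,0.02,0.21],0,0],[[-0.04,0.02,0.22],0,0]]}}

```text
clock: 19.48
position: [0.5525, 0.2704, 0.0381]
ee_rot: [0.999, 0.045, 0.013, -0.016]
ft_force: [-9.7, -5.3, 25.6]
grip_width: 0.006
```

Call:
{"fn": "servo_tool", "kwargs": {"deltas": [[[0,0,-0.3],0,0],[[0,0,-1.5],0,0],[[0,0,-3],0,0],[[0,1,-3.5],0,0],[[0,4,-0.5],0,0],[[0,4.1,0],0,0],[[0,4.1,0],0,0],[[0,4.1,0],0,0],[[0,4.1,0],0,0],[[0,4.1,0],0,0],[[0,4.1,0],0,0],[[0,3,0],0,0]]}}

```text
clock: 20.48
position: [0.5824, -0.0555, 0.1214]
ee_rot: [0.998, 0.055, 0.015, -0.019]
ft_force: [1.3, -0.4, 0.4]
grip_width: 0.002
```

```bash
python3 chk.py 8; python3 - <<'E'
from h import *
a=np.radians(95.6);ex=np.array([np.cos(a),np.sin(a)]);ey=np.array([-np.sin(a),np.cos(a)])
for n in('top','side'):
    f=np.load(f'{n}8.npz');p,d,K,R,t=[f[k] for k in('p','d','K','R','t')];X=cloud(d,K,R,t)
    for nm,c in(('frother',(.475,.186)),('brush',(.5525,.269))):
        r=X[...,:2]-np.array(c);s,w=r@ex,r@ey
        m=(np.abs(w)<.010)&(np.abs(s)<.046)&(X[...,2]>.015)&(X[...,2]<.06)
        A=np.c_[s[m],w[m],np.ones(m.sum())];co=np.linalg.lstsq(A,X[...,2][m],rcond=None)[0]
        fm=(np.abs(w)<.034)&(np.abs(w)>.026)&(np.abs(s)<.05)&(X[...,2]>.0)&(X[...,2]<.06)
        print(n,nm,m.sum(),'slope x,y',co[:2].round(3),'z',co[2].round(4),'face',np.median(X[...,2][fm]).round(4))
E
```

```text
[ 0.5824 -0.0555  0.1214] 6.275588790878469 [ 1.35 -0.45  0.42]
top 135 192 5.0
top red 96 [0.4761 0.1546 0.0319] [0.46  0.138 0.023] [0.494 0.172 0.041]
top red 79 [0.469  0.2242 0.0319] [0.34  0.008 0.023] [0.486 0.242 1.516]
top blu 210 [0.5596 0.1994 0.0345] [0.34  0.008 0.02 ] [0.58  0.249 1.516]
top blu 70 [0.5473 0.3033 0.0353] [0.34  0.008 0.026] [0.563 0.32  1.516]
side 224 222 3.4482758620689653
side red 120 [0.4783 0.1579 0.0351] [0.462 0.129 0.021] [0.494 0.712 0.947]
side red 182 [0.4714 0.2278 0.0337] [0.452 0.206 0.021] [0.489 0.712 0.947]
side blu 322 [0.5594 0.1986 0.0372] [0.47  0.141 0.02 ] [0.58  0.712 0.947]
side blu 202 [0.5486 0.308  0.0364] [0.534 0.287 0.025] [0.566 0.328 0.043]
top frother 164 slope x,y [0.   0.04] z 0.0339 face 0.031
top brush 153 slope x,y [0.005 0.049] z 0.0364 face 0.0304
side frother 257 slope x,y [ 0.002 -0.017] z 0.0359 face 0.0328
side brush 301 slope x,y [-0.002  0.004] z 0.0387 face 0.033
```

View pics/c8.png

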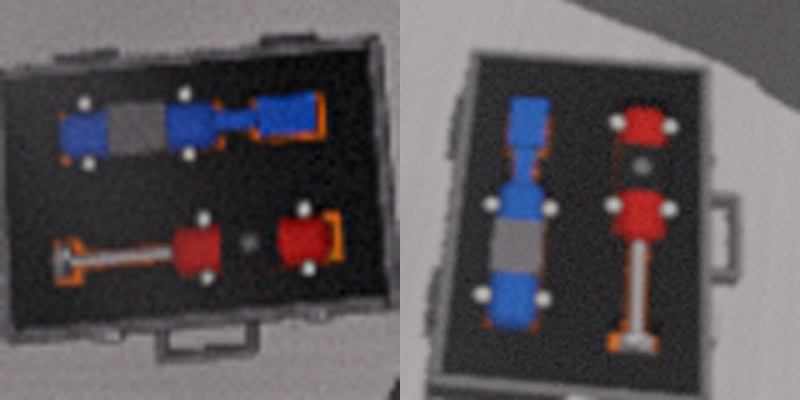

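```bash
python3 -c "
from h import *
print(order.hand_in(), telemetry.get_obs()['clock'])"
```

```text
the job is handed in; nothing more can be done
the job is handed in; nothing more can be done
```

The frother and the brush are both pressed home, and the job is handed in. It took about 20 s of the 67 s allowed; no verdict was reported.

- **Frother:** I gripped it on its band, laid it on the nubs, released it, and pressed mid-handle with closed fingers. The pad was felt as a steep rise in force, pushed to about 27 N (vertical reading, about 29 N including sideways force). Its top ended at z ≈ 0.035, about 3 mm above the insert's face.
- **Brush:** Pressing mid-handle sent the head end down first, so I pressed the tail end through its nubs. I then pressed mid-handle to about 26 N on stiff contact (about 28 N in total). Its top ended at z ≈ 0.038, about 5.5 mm above the face.

**Last checks:**
- **Lengthwise level:** With the arm clear, depth fits gave a tilt of 0.005 rad or less for both tools in both cameras.
- **Sideways tilt:** The cameras disagreed. The top view gave 0.04 to 0.05 rad for both tools, while the side view gave -0.017 and 0.004. I took the top value as a viewing bias and did not resolve it further; all values are under the 0.06 limit.
- **Position:** The last picture shows both tools in line in their own cutouts. I did not measure their final horizontal offset from home.
- **Cameras:** They disagreed by 1 to 2 mm on position throughout, so I used averages.
- **Bystanders and forces:** The arm stayed clear of the cups, shaker, syrup bottle and jug, though I did not re-measure where they stand. The highest wrist force I read was about 29 N, at the end of each move.

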